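# Clamp the pegged block in the ratchet bar clamp and keep the squeeze

## Robot

A 7-joint arm with a two-finger parallel gripper is mounted at the origin on the work surface. World frame = base frame: x ahead of the robot, y to its left, z up, the work surface at z = 0. Lengths are in mm, angles in degrees, forces in N, time in s.
With the tool pointing down it reaches from about 400 to 900 mm from the base axis. Payload 5.6 kg.
Tool frame: the origin (TCP) lies at the very end of the fingers, on their centre line; the grasp point (between the pads) lies 19 mm behind it; z points along the fingers, y is the direction in which the jaws open and shut (so a half turn about z gives the same grasp; the last joint's range is limited). The gripper opens to 92 mm and grips with 3 to 60 N. Pads are 20 mm wide; open, the fingers measure 128 mm over their backs; the gripper's body (75 mm by 189 mm) begins 69 mm behind the grasp point.
Start: joints at [70.073, 26.786, -0.665, 91.828, 0.344, 61.387, -3.226], TCP at [195.025, -620.06, 214.592] pointing down, gripper open.
Joint ranges: [-144.91, 144.91], [-17.63, 115.5], [-89.93, 88.59], [15.96, 139.68], [-74.01, 254.01], [8.47, 105.57], [-167.45, 167.45]. Speed limits (degrees/s): [147.25, 147.25, 180, 180, 180, 180, 180].

## Interface

Orientations are given as [roll, pitch, yaw] about the fixed x, y, z axes, in that order (R = Rz(yaw) Ry(pitch) Rx(roll)).
In Python, from cell import env, cams gives the robot as it stands.
- The arm moves only by the tool drive_tool, never from a script. Its argument "rows" is a list that holds one entry, the list of rows, each a list of 6 numbers: the shift along the tool's x, y, z in m, then the turn, a rotation vector about the tool's x, y, z in rad. A call has 1 to 10 rows; each row is the pose to reach, as a shift and turn from the pose commanded when the call began, along the tool's axes at that moment; what a row does not reach only later rows make up. A row lasts 1/10 s, in which the tool goes at most 50 mm and 8.59 degrees, less where a joint would pass 70% of its speed; a pose out of reach is approached as far as the arm can. A call with a gripper value outside its range is refused whole. "claw" is the closure in counts, from 0 (fully open) to 255 (shut), set as the call begins (left out, the last holds). The fingers move at their own pace and stop on an object; the grip force is fixed at half the most. Time passes only in rows, so rows that repeat a pose let the fingers close. It gives the time, the measured TCP pose, the force and the opening at its end, in the units of the state.
- env.read_state(): the state, without advancing time (a new reading comes with each control period).
- cams.snapshot(name): name is "scene" or "top" or "wrist"; returns a dict with "frame" (480x640x3 uint8, red, green, blue), "fx", "fy", "cx", "cy" (pixels), "rvec" (rotation vector, rad) and "tvec" (3), from world to camera coordinates, as OpenCV has them. Camera axes: x right, y down, z forward; pixel columns grow to the right and rows downward; lengths in mm; the calibration is good to about 2 mm. The wrist camera is an equidistant fisheye: a pixel r from the principal point sees the ray r / f radians off the axis. A picture is of the moment at which its call begins. There is no depth.
- env.close_job(): hands the job in, once; it reports no verdict.
The state is a dict: "time_s": time; "q": joint angles; "qd": joint speeds; "tau": joint torques, N m; "tool_pos": TCP position; "eef_rot": TCP orientation; "wrist_force": force on the tool from outside, world axes, zero at the start; "wrist_torque": the same for the moment, N m; "grip_width": finger opening in mm.
Only numpy, scipy, OpenCV 4.12 (cv2) and the standard library are available. Lean on these libraries where they do the work, as an engineer would, in place of code of your own. Each camera call takes 0.05 s, during which the arm holds its last target. There are 200 camera calls.

## Task

Stand the pine block that has the peg, peg up, on the bed of the bench clamp in front of its fixed jaw, in the middle of the clamp's width, and let go of it. Then pump the clamp's trigger, squeezing and letting it right out as often as needed, until the sliding jaw presses the block firmly against the fixed jaw, but gently enough not to crush the soft wood; move the jaw only with the trigger and leave everything else on the bench alone. Finish while holding: keep the trigger squeezed so that the clamp stays tight, with the hand touching neither block nor jaw.

Things in the scene. Friction and masses are not known exactly. Their poses are not given: they have to be found in the camera images.
- block_mid (a point): Centre of the loose pine block that is to be clamped: 40 mm (its x) by 44 mm (its y) by 60 mm tall, about 100 g, standing upright, a round wooden peg 16 mm thick standing up 26 mm from the middle of its top. The point lies half-way up the 60 mm block, 30 mm above its underside (the peg not counted); z points up through the peg.
- block: The same pine block (for contact); origin at the centre of its underside, same axes.
- clamp: Steel ratchet bar clamp screwed flat on the bench; origin on the bench on its middle line; x runs along it from the handle end to the fixed jaw, z up. Flat bed 8 mm high, 56 mm wide, from x = -170 to 120 mm; the block stands on it against the fixed jaw, whose face is at x = 100. The head, x -105 to -30, is 42 mm wide and 100 mm high; handle and trigger stand up from it.
- fixed_jaw (a point): Middle of the clamping face of the fixed jaw, 40 mm above the bench; upright steel plate 60 mm wide (y), 18 mm thick, top 80 mm above the bench; the face looks to clamp -x. Axes as the clamp's.
- sliding_jaw (a point): Sliding jaw: black pad 50 mm wide, 54 mm tall (top 67 mm above the bench), 10 mm thick; this point is the middle of its clamping face, 40 mm above the bench, which faces the fixed jaw. It and its toothed bar (12 mm wide, 37 mm high, tail at most 205 mm behind the clamp's origin) are not to be pushed by the robot.
- ram (a joint): Travel of the sliding jaw, m: its face lies at clamp x = -0.010 + this value. It starts at 0.022 to 0.045 and is tight on the 40 mm block at about 0.070. It has about 4 N of friction and stays where it is left when the trigger is let out.
- handle_grip (a point): Middle of the back face of the fixed upright handle (faces clamp -x), 135 mm above the bench. Handle 10 mm thick (x), 30 mm wide (y), its top 170 mm above the bench. Axes as the clamp's.
- trigger_grip (a point): Middle of the front face (to clamp +x) of the trigger blade, 135 mm above the bench; moves with it. Blade 10 mm thick, 24 mm wide, top 161 mm above the bench. Let out it is about 49 mm in front of handle_grip along clamp x, fully squeezed about 30 mm. Both are taken between the fingers from above, closing along clamp x, centred where the squeezed pair will be (the handle does not move).
- trigger_pivot (a point): Pivot of the trigger, 88 mm above the bench. Pressing the blade at grip height takes 4 N at first and 6.5 N at the end against the spring, plus 4 N while the ratchet drives the jaw. Once the jaw is tight the blade stops part-way and the rest clamps the wood about one for one: 15 to 25 N on the blade is right, 50 N on the wood crushes it. Until the other finger meets the handle, the blade takes both fingers' force, so a grip of 8 to 15 N does.
- trigger (a joint): Trigger angle, rad: 0 let out (it springs back by itself), 0.42 fully squeezed at its stop, the top of the blade swinging back to the handle. A full squeeze drives the sliding jaw 12 to 18 mm; it must be let out below 0.05 for the pawl to take the next teeth (6 mm apart).
- bottle: Bystander: closed yellow spray bottle, 72 mm across, 217 mm tall; origin under it.
- hammer: Bystander: chrome hammer lying on the bench.
- saucer: Bystander: grey ceramic plant saucer, 150 mm across, 22 mm high.
- lamp: Bystander: flat round press lamp, 84 mm across, 31 mm high.
- peg: Bystander: wooden clothes peg, 72 mm long, 10 mm high, lying.
- offcut: Bystander: low pine offcut with no peg, 62 by 45 by 30 mm high; it or the block may lie at either of two places.
- pot: Bystander: terracotta pot, 92 mm across, 80 mm tall.
Mind the look-alikes: they are no part of the job. What is shaped like the block but turquoise is not meant.

How it is judged:
By the outcome, as a careful person would: the job done as asked, in the order asked, and still so for the second after the job is handed in, while the arm keeps its last pose, push and grip.
It also fails if it takes over 64 s, if anything falls off the work surface, if the arm or the gripper's body presses on something with over 40 N, if the wrist force passes 120 N, or if a joint passes its speed limit or range.

## Working session

There is one attempt and no reset: what is moved stays moved. The work goes in short steps, Python scripts to look and compute and a tool call to move; the robot and the scene stay as the last step left them, time stands still between calls to the robot, and variables do not carry over. Pictures are saved under pics/ and viewed, on a budget of 10 in all, crops included, one or two more only if the job needs it, and the job is handed in when it is done.

Besides the shell and the picture viewer there is one more tool, called after "Request:" in YAML: its name, and indented under it one key for each argument. drive_tool: Moves the arm, as the interface text tells. Its arguments: {"type":"object","properties":{"rows":{"type":"array"},"claw":{"type":"number"}},"required":["rows"]}

```bash
mkdir -p pics; ls
cat > h.py <<'E'
import numpy as np, cv2, pickle
from cell import env, cams
from scipy.spatial.transform import Rotation as R
def snap(n,f):
    s=cams.snapshot(n); cv2.imwrite(f'pics/{f}.png',s['frame'][:,:,::-1]); pickle.dump(s,open(f'pics/{f}.pkl','wb')); return s
def load(f): return pickle.load(open(f'pics/{f}.pkl','rb'))
def ray(s,u,v):
    x=(u-s['cx'])/s['fx']; y=(v-s['cy'])/s['fy']
    if s.get('fish'):
        r=np.hypot(x,y); d=np.array([x/r*np.sin(r),y/r*np.sin(r),np.cos(r)])
    else: d=np.array([x,y,1.])
    M=cv2.Rodrigues(np.array(s['rvec'],float))[0]; t=np.array(s['tvec'],float).ravel()
    return -M.T@t, M.T@d
def atz(s,u,v,z):
    c,d=ray(s,u,v); return c+d*(z-c[2])/d[2]
def proj(s,P):
    M=cv2.Rodrigues(np.array(s['rvec'],float))[0]; p=M@np.array(P,float)+np.array(s['tvec'],float).ravel()
    if s.get('fish'):
        h=np.hypot(p[0],p[1]); r=np.arctan2(h,p[2]); return np.array([s['cx']+s['fx']*r*p[0]/h,s['cy']+s['fy']*r*p[1]/h])
    return np.array([s['cx']+s['fx']*p[0]/p[2],s['cy']+s['fy']*p[1]/p[2]])
E
python3 - <<'E'
from h import *
for n in('scene','top'):
    s=snap(n,n+'0'); print(n,s['fx'],s['cx'],ray(s,320,240))
print(env.read_state())
E
```

```text
pics
scene 458.8965219532282 319.94333460002656 (array([ 858.73255786, -448.07544648,  864.72441667]), array([-0.33204296,  0.50721832, -0.79531082]))
top 521.6318726031885 320.74843293739883 (array([ 379.14013825,   35.24257495, 1467.95486487]), array([ 0.11917837, -0.01016607, -0.99289962]))
{'time_s': 0.1, 'q': array([70.07330965, 26.83211412, -0.66346903, 91.87462381,  0.34232949,
       61.38722639, -3.2273659 ]), 'qd': array([ 0.00917855, -0.2241741 , -0.03210656, -0.25186653, -0.0657074 ,
       -0.03643091,  0.02180905]), 'tau': array([ 8.93059205e-04, -5.21653283e+01, -1.27973920e-02, -2.44368052e+01,
       -5.68152359e-02,  1.40645952e-02,  7.61216643e-05]), 'tool_pos': array([ 194.83001708, -619.56571592,  213.72982856]), 'eef_rot': array([-1.79908202e+02,  5.96664187e-03,  1.74557904e+01]), 'wrist_force': array([-0.77382895,  0.40962028, -0.06162223]), 'wrist_torque': array([ 0.00568515, -0.0463218 ,  0.04304923]), 'grip_width': 92.2211597860783}
```

View pics/scene0.png

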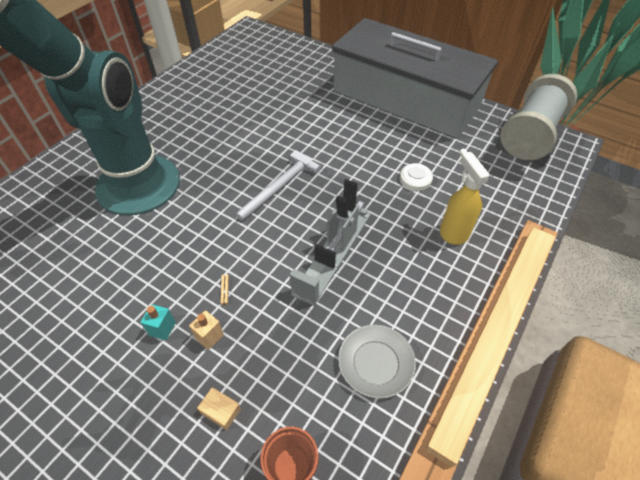

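View pics/top0.png

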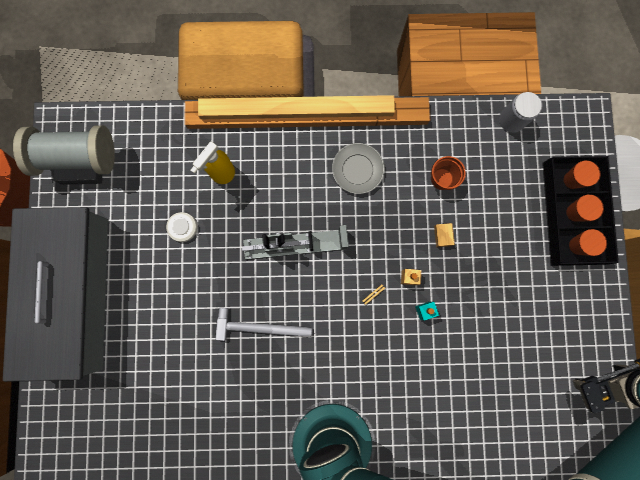

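Candidates: the block with a peg at scene (206,330) / top (412,277), a turquoise look-alike at scene (157,321), and a low offcut without a peg at scene (218,408). The first fits, since it is pine with a peg. One enlarged montage will confirm it and let me measure.

Run:
```python
from h import *
a=cv2.imread('pics/scene0.png');b=cv2.imread('pics/top0.png')
def c(i,u,v,w,h,k): return cv2.resize(i[v:v+h,u:u+w],None,fx=k,fy=k,interpolation=cv2.INTER_CUBIC)
A=c(a,282,170,100,140,4)   # 400x560... 
A=cv2.resize(A,(400,560))
B=c(a,180,300,50,56,5); B2=c(b,395,262,50,30,5); C=c(b,235,215,120,50,20/6*1)
W=np.zeros((600,800,3),np.uint8); W[:560,:400]=A; W[:280,400:650]=B; W[280:430,400:650]=B2; W[432:432+C.shape[0],400:400+C.shape[1]]=C[:, :400]
cv2.imwrite('pics/m.png',W)
```

```text
(no output)
```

View pics/m.png

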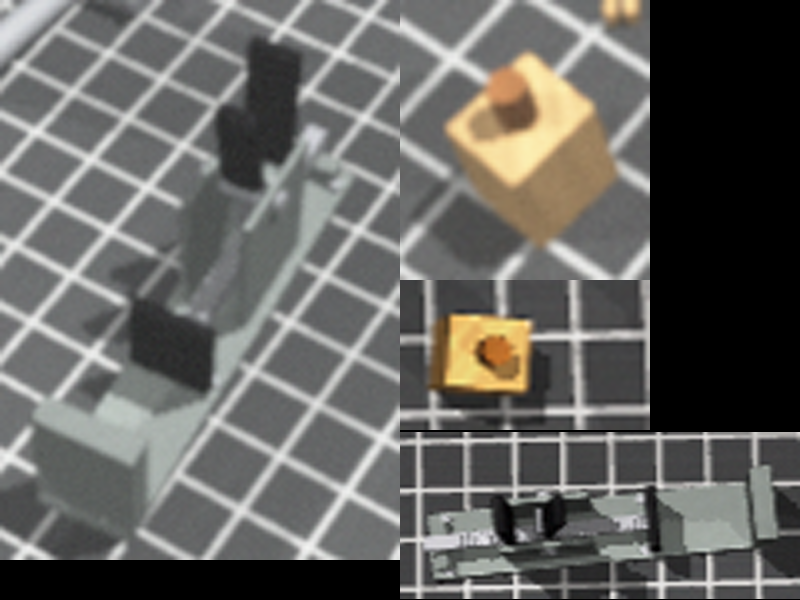

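```bash
cat > m1.py <<'E'
from h import *
from scipy.optimize import least_squares
S=load('scene0');T=load('top0')
B=[(180+(x-400)/5,300+y/5) for x,y in[(528,53),(595,105),(512,188),(447,128)]]
B2=[(395+(x-400)/5,262+(y-280)/5) for x,y in[(450,315),(531,320),(527,390),(447,388)]]
for s,b in((S,B),(T,B2)):
    P=np.array([atz(s,u,v,60)[:2] for u,v in b]); d=np.diff(np.vstack([P,P[:1]]),axis=0)
    print(P.mean(0),np.hypot(*d.T),np.degrees(np.arctan2(d[:,1],d[:,0])))
sc=lambda x,y:(282+x/4,170+y/4); tc=lambda x,y:(235+(x-400)*.3,215+(y-432)*.3)
J=[('T',tc(750,467),(100,30,80)),('T',tc(770,465),(118,30,80)),('T',tc(777,535),(118,-30,80)),('T',tc(755,540),(100,-30,80)),
('T',tc(425,515),(-170,28,8)),('T',tc(436,580),(-170,-28,8)),
('S',sc(35,408),(118,-30,80)),('S',sc(58,400),(100,-30,80)),('S',sc(135,462),(118,30,80)),('S',sc(150,450),(100,30,80))]
def P(p,l): c,s=np.cos(p[2]),np.sin(p[2]); return (p[0]+c*l[0]-s*l[1],p[1]+s*l[0]+c*l[1],l[2])
f=lambda p:np.concatenate([proj(S if a=='S' else T,P(p,l))-uv for a,uv,l in J])
r=least_squares(f,[550,60,-1.5]); print(r.x,np.degrees(r.x[2]));print(r.fun.reshape(-1,2).round(1))
p=r.x
# jaw: scene top-edge front corners of black pad, handle, trigger
def loc(P): d=P[:2]-p[:2]; c,s=np.cos(p[2]),np.sin(p[2]); return (c*d[0]+s*d[1],-s*d[0]+c*d[1])
for n,q,z in(('padL',sc(131,303),67),('padR',sc(212,345),67),('h',sc(252,40),170),('h',sc(300,52),170)): print(n,loc(atz(S,*q,z)))
for n,q,z in(('pad',tc(655,488),67),('pad',tc(657,550),67),('h',tc(505,500),170),('t',tc(553,495),161)): print(n,loc(atz(T,*q,z)))
E
python3 m1.py
```

```text
[ 445.72833259 -228.01952408] [37.30087701 44.14221257 38.39979971 42.00959589] [ -4.6108895  -94.48232773 172.1898733   84.10692201]
[ 443.70272627 -227.30514017] [43.87443657 37.81498226 43.14521902 39.38055786] [-94.68567265 174.08506654  87.40534625  -4.76321739]
[547.49706195  65.19495181  -1.48147117] -84.88204562521845
[[-0.7 -0.8]
 [-0.1 -1. ]
 [ 0.4  0.1]
 [ 0.4 -0.7]
 [ 0.5 -0.5]
 [-1.  -0.2]
 [-0.8  2.6]
 [-2.1 -1.9]
 [ 0.2  0.9]
 [ 0.6 -2.9]]
padL (np.float64(21.69692099591027), np.float64(-24.827770528447143))
padR (np.float64(25.999917214035683), np.float64(26.491726167861955))
h (np.float64(-93.61657076704003), np.float64(-13.28437140515616))
h (np.float64(-97.51484874450375), np.float64(12.857749498053796))
pad (np.float64(23.656021795050414), np.float64(20.601786594243933))
pad (np.float64(19.819980760379618), np.float64(-29.915104690538463))
h (np.float64(-90.089650701003), np.float64(9.756906795724062))
t (np.float64(-54.32949065720434), np.float64(10.859691337118432))
```

The picture confirms the pine block with its peg at scene crop (520,130). The clamp fit is good to about 1–2 px. Next I'll write a helper that turns a world target into a tool-frame row.

```bash
cat >> h.py <<'E'
def go(x,y,z,yaw):
    s=env.read_state(); M=R.from_euler('xyz',s['eef_rot'],degrees=True); G=R.from_euler('xyz',[180,0,yaw],degrees=True)
    d=M.inv().apply((np.array([x,y,z])-s['tool_pos'])/1000); print('row',d.round(4),(M.inv()*G).as_rotvec().round(3)); return s
CL=np.array([547.5,65.2]); CY=np.radians(-84.9)
def cw(lx,ly=0,z=0): c,s=np.cos(CY),np.sin(CY); return [CL[0]+c*lx-s*ly,CL[1]+s*lx+c*ly,z]
E
python3 -c "
from h import *
go(444.7,-227.6,190,-5)"
```

```text
row [ 0.3559 -0.2989  0.0242] [-0.002  0.     0.392]
```

Request:
drive_tool:
  rows:
    - [[0.036, -0.03, 0.002, 0, 0, 0.1], [0.071, -0.06, 0.005, 0, 0, 0.2], [0.107, -0.09, 0.007, 0, 0, 0.3], [0.142, -0.12, 0.01, 0, 0, 0.392], [0.178, -0.15, 0.012, 0, 0, 0.392], [0.214, -0.18, 0.014, 0, 0, 0.392], [0.25, -0.21, 0.017, 0, 0, 0.392], [0.285, -0.24, 0.02, 0, 0, 0.392], [0.32, -0.27, 0.022, 0, 0, 0.392], [0.356, -0.299, 0.024, -0.002, 0, 0.392]]
  claw: 0

```text
time_s: 1.1
tool_pos: [445.3, -226.3, 190.4]
eef_rot: [179.9, -0.0, -5.0]
wrist_force: [1.4, -0.9, 0.2]
grip_width: 91.8
```

Run:
```python
from h import *
s=snap('wrist','w1'); s['fish']=1; print(s['fx'],s['cx'],s['cy'],ray(s,321,241)[0],proj(s,(444.7,-227.6,60)),proj(s,(444.7,-227.6,86)))
go(444.7,-227.6,35,-5)
```

```text
371.64829954431775 313.6528656208354 242.18568199146745 [ 521.31270284 -234.07723661  360.39915393] [313.28707041 231.17663558] [313.31743274 239.58506751]
row [-0.0048  0.0099  0.1553] [-0.002 -0.002  0.01 ]
```

View pics/w1.png

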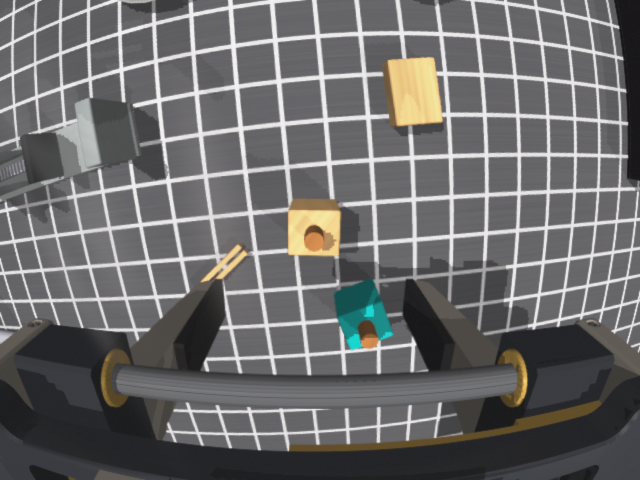

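The wrist view shows the pine block's top face centred at (314,234) with its peg at (314,239), which is within 1–2 mm of my estimate. The turquoise block at (363,315) is clear of the fingers. Now I'll descend.

Request:
drive_tool:
  rows:
    - [[0, 0.001, 0, 0, 0, 0], [0, 0.001, 0, 0, 0, 0], [0, 0.001, 0.02, 0, 0, 0], [0, 0.001, 0.05, 0, 0, 0]]

```text
time_s: 1.55
tool_pos: [445.2, -231.8, 141.5]
eef_rot: [179.8, -0.2, -5.2]
wrist_force: [-1.0, 0.4, -0.1]
grip_width: 92.3
```

```bash
python3 -c "
from h import *
go(444.5,-228,35,-5)"
```

```text
row [-0.0014 -0.0042  0.1065] [ 0.004 -0.004 -0.004]
```

Request:
drive_tool:
  rows:
    - [[0, 0, 0.025, 0, 0, 0], [0, 0, 0.05, 0, 0, 0], [0, 0, 0.075, 0, 0, 0], [0, 0, 0.095, 0, 0, 0], [0, 0, 0.105, 0, 0, 0], [0, 0, 0.105, 0, 0, 0], [0, 0, 0.105, 0, 0, 0]]

```text
time_s: 2.25
tool_pos: [444.9, -230.3, 36.1]
eef_rot: [179.9, -0.1, -5.1]
wrist_force: [0.3, -0.1, -0.4]
grip_width: 91.8
```

Request:
drive_tool:
  rows:
    - [[0, 0, 0, 0, 0, 0], [0, 0, 0, 0, 0, 0], [0, 0, 0, 0, 0, 0], [0, 0, 0, 0, 0, 0], [0, 0, 0, 0, 0, 0], [0, 0, 0, 0, 0, 0], [0, 0, 0, 0, 0, 0]]
  claw: 255

```text
time_s: 2.95
tool_pos: [444.9, -229.1, 35.6]
eef_rot: [179.9, -0.0, -5.0]
wrist_force: [-0.2, 0.3, 0.6]
grip_width: 43.6
```

Request:
drive_tool:
  rows:
    - [[0, 0, -0.01, 0, 0, 0], [0, 0, -0.04, 0, 0, 0], [0, 0, -0.08, 0, 0, 0], [0, 0, -0.12, 0, 0, 0], [0, 0, -0.13, 0, 0, 0], [0, 0, -0.13, 0, 0, 0]]

```text
time_s: 3.55
tool_pos: [445.8, -229.7, 167.6]
eef_rot: [179.8, -0.2, -5.0]
wrist_force: [-0.4, -0.0, -1.2]
grip_width: 43.8
```

```bash
python3 -c "
from h import *
print(env.read_state()['grip_width'],cw(76))
x,y,_=cw(76);go(x,y,165,95.1)"
```

```text
43.840116679167025 [np.float64(554.2559665618495), np.float64(-10.499120971218488), 0]
row [ 0.0889 -0.2278  0.0021] [ 0.007  0.    -1.747]
```

Request:
drive_tool:
  rows:
    - [[0.005, -0.012, 0, 0, 0, -0.08], [0.014, -0.036, 0, 0, 0, -0.2], [0.024, -0.063, 0, 0, 0, -0.33], [0.035, -0.09, 0, 0, 0, -0.46], [0.046, -0.118, 0, 0, 0, -0.6], [0.057, -0.146, 0, 0, 0, -0.73], [0.068, -0.174, 0, 0, 0, -0.86], [0.078, -0.2, 0, 0, 0, -1.0], [0.085, -0.219, 0, 0, 0, -1.1], [0.089, -0.228, 0, 0, 0, -1.2]]

```text
time_s: 4.55
tool_pos: [552.6, -7.1, 163.0]
eef_rot: [-179.8, 0.1, 64.2]
wrist_force: [-0.6, -0.6, -1.2]
grip_width: 43.5
```

Request:
drive_tool:
  rows:
    - [[0, 0, 0, 0, 0, -0.12], [0, 0, 0, 0, 0, -0.25], [0, 0, 0, 0, 0, -0.38], [0, 0, 0, 0, 0, -0.48], [0, 0, 0, 0, 0, -0.55], [0, 0, 0, 0, 0, -0.55], [0, 0, 0, 0, 0, -0.55], [0, 0, 0, 0, 0, -0.55], [0, 0, 0, 0, 0, -0.55], [0, 0, 0, 0, 0, -0.55]]

```text
time_s: 5.55
tool_pos: [553.3, -9.6, 165.1]
eef_rot: [-180.0, 0.1, 95.3]
wrist_force: [0.0, -0.2, -1.6]
grip_width: 43.8
```

Run:
```python
from h import *
x,y,_=cw(76);go(x,y,43.6,95.1)
s=snap('wrist','w2'); s['fish']=1
for l in((100,30,80),(100,-30,80),(118,30,80),(118,-30,80),(23,25,67),(23,-25,67)): print(l,proj(s,[*cw(*l[:2])[:2],l[2]]).round(1))
```

```text
row [-0.0007  0.0009  0.1215] [-0.     0.002  0.003]
(100, 30, 80) [357.7 279.1]
(100, -30, 80) [276.7 278.9]
(118, 30, 80) [356.6 301.1]
(118, -30, 80) [277.5 300.9]
(23, 25, 67) [352.2 172.6]
(23, -25, 67) [283.  172.4]
```

View pics/w2.png

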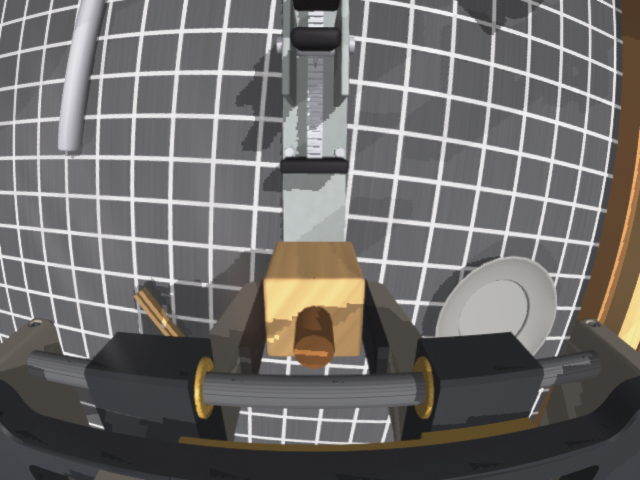

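The wrist view shows the held block at columns 265–363, the clamp pad at 281–348 (row 172) and the bed at about 283–345 (row 235). The clamp midline is therefore near column 314, against 317.5 predicted. I'll check that numerically.

Run:
```python
from h import *
s=load('w2'); s['fish']=1; g=cv2.cvtColor(s['frame'],cv2.COLOR_RGB2GRAY).astype(int)
f=cv2.resize(s['frame'][130:380,250:380,::-1],None,fx=4.2,fy=2.4,interpolation=cv2.INTER_CUBIC)
print(f.shape)
for x,y,z in((40,28,8),(40,-28,8),(55,28,8),(55,-28,8)): print(x,y,proj(s,cw(x,y,z)).round(1))
st=env.read_state()
M=R.from_euler('xyz',st['eef_rot'],degrees=True)
for o in ((0,22,0),(0,-22,0),(20,22,-25),(20,-22,-25),(-20,0,-25)): print('tool',o,proj(s,st['tool_pos']+M.apply(o)).round(1))
for v in (164,190,205,220,232): print(v,g[v,274:292],g[v,336:356])
for v in (290,320): print(v,g[v,256:272],g[v,354:372])
for u in(290,314,340): print(u,g[155:182,u],g[236:250,u])
```

```text
(600, 546, 3)
40 28 [348.5 185.4]
40 -28 [285.3 185.2]
55 28 [348.1 202.1]
55 -28 [285.5 201.9]
tool (0, 22, 0) [361.2 295.7]
tool (0, -22, 0) [273.5 295.8]
tool (20, 22, -25) [370.3 276.8]
tool (20, -22, -25) [265.7 276.8]
tool (-20, 0, -25) [317.7 357.1]
164 [236 236 235 232 218 158  76  45  51  53  53  52  52  53  53  53  54  53] [ 60  61  60  61  61  62  62  62  62  61  60  52  75 161 223 233 235 228
 148 110]
190 [ 74  72  71  71  73  71  68  72 109 165 181 180 150 135 133 133 136 155] [192 192 193 194 195 194 194 194 187 149 149 203 221 224 218 157 116 103
 103 103]
205 [106 107 108 109 104  94  86  81 102 150 191 196 195 195 194 194 195 195] [192 192 193 193 192 187 186 187 187 203 221 223 217 167 113  96  95  94
  95  94]
220 [104 108 108 104 102 102 102  92  91 141 195 199 198 197 197 197 196 196] [174 174 174 174 176 176 176 176 182 204 218 191 115  97  96  97  97  97
  98 103]
232 [106 106 105 102 102 104 104  91  86 135 190 194 194 193 192 194 194 193] [175 174 174 174 174 174 173 179 203 210 168 107  93  94  94  93  94  93
  95  97]
290 [ 94  81  61  46  43  42  51  93 163 186 204 213 214 214 213 213] [200 201 202 204 205 206 206 202 197 184 130  58  35  33  37  51  80  92]
320 [ 50  49  47  45  47  46  45  45  64 129 176 195 209 214 212 207] [147 146 144 144 143 140 130 119  96  45  27  28  28  25  25  25  25  26]
290 [210 151  71  32  28  35  43  50  54  54  52  50  50  49  47  46  43  48
  90 123 126 127 127 128 128 128 129] [194 194 195 195 193 167 126 119 120 121 121 121 121 121]
314 [207 216 167  94  40  34  44  53  59  56  54  53  51  49  50  49  45  47
  79 110 124 126 126 126 126 125 126] [176 176 177 176 174 155 124 120 120 119 119 120 119 119]
340 [215 173 104  42  27  31  43  55  63  61  60  57  55  53  51  50  46  48
  87 148 193 197 197 197 196 196 194] [172 172 172 172 171 152 120 116 116 116 117 118 118 118]
```

The block and the clamp midline agree to about 0.5 px (both are shifted the same way by a camera bias), so y is good. I'll lower it.

Request:
drive_tool:
  rows:
    - [[0, 0, 0.015, 0, 0, 0], [0, 0, 0.04, 0, 0, 0], [0, 0, 0.065, 0, 0, 0], [0, 0, 0.088, 0, 0, 0], [0, 0, 0.105, 0, 0, 0], [0, 0, 0.113, 0, 0, 0], [0, 0, 0.118, 0, 0, 0], [0, 0, 0.12, 0, 0, 0], [0, 0, 0.121, 0, 0, 0], [0, 0, 0.121, 0, 0, 0]]

```text
time_s: 6.6
tool_pos: [553.8, -10.0, 44.7]
eef_rot: [179.9, 0.1, 95.3]
wrist_force: [0.1, -0.2, -0.4]
grip_width: 43.7
```

Request:
drive_tool:
  rows:
    - [[0, 0, 0, 0, 0, 0], [0, 0, 0.0005, 0, 0, 0], [0, 0, 0.001, 0, 0, 0], [0, 0, 0.001, 0, 0, 0]]

```text
time_s: 7.0
tool_pos: [553.7, -10.1, 43.7]
eef_rot: [180.0, 0.1, 95.3]
wrist_force: [-1.2, -1.1, 3.8]
grip_width: 43.8
```

Run:
```python
from h import *
x,y,_=cw(78);s=go(x,y,43.6,95.1); print(s['tool_pos'],s['eef_rot'],s['wrist_force'])
```

```text
row [-0.0025  0.0005  0.0001] [0.001 0.002 0.003]
[553.66597868 -10.05667608  43.65885277] [1.79968544e+02 1.38788507e-01 9.52620182e+01] [-1.15472219 -1.06997233  3.79494725]
```

Request:
drive_tool:
  rows:
    - [[-0.0005, 0, 0, 0, 0, 0], [-0.001, 0, 0, 0, 0, 0], [-0.0015, 0, 0, 0, 0, 0], [-0.002, 0, 0, 0, 0, 0], [-0.002, 0, 0, 0, 0, 0]]

```text
time_s: 7.5
tool_pos: [553.7, -10.3, 43.6]
eef_rot: [180.0, 0.0, 95.3]
wrist_force: [-2.1, 2.8, 5.9]
grip_width: 43.5
```

Request:
drive_tool:
  rows:
    - [[-0.0005, 0, 0, 0, 0, 0], [-0.001, 0, 0, 0, 0, 0], [-0.0015, 0, 0, 0, 0, 0], [-0.0015, 0, 0, 0, 0, 0]]

```text
time_s: 7.9
tool_pos: [554.2, -12.2, 43.6]
eef_rot: [179.9, 0.0, 95.3]
wrist_force: [-2.2, 3.3, 5.1]
grip_width: 43.9
```

Request:
drive_tool:
  rows:
    - [[0, 0, -0.0005, 0, 0, 0], [0, 0, -0.0005, 0, 0, 0], [0, 0, -0.0005, 0, 0, 0], [0, 0, -0.0005, 0, 0, 0], [0, 0, -0.0005, 0, 0, 0], [0, 0, -0.0005, 0, 0, 0]]
  claw: 0

```text
time_s: 8.5
tool_pos: [553.7, -13.5, 43.6]
eef_rot: [-180.0, 0.1, 95.3]
wrist_force: [-0.7, -0.2, 0.2]
grip_width: 89.6
```

Request:
drive_tool:
  rows:
    - [[0, 0, -0.01, 0, 0, 0], [0, 0, -0.035, 0, 0, 0], [0, 0, -0.07, 0, 0, 0], [0, 0, -0.11, 0, 0, 0], [0, 0, -0.15, 0, 0, 0], [0, 0, -0.185, 0, 0, 0], [0, 0, -0.205, 0, 0, 0], [0, 0, -0.21, 0, 0, 0], [0, 0, -0.21, 0, 0, 0]]

```text
time_s: 9.4
tool_pos: [553.8, -13.1, 254.3]
eef_rot: [179.9, 0.2, 95.3]
wrist_force: [-0.1, -0.3, -0.3]
grip_width: 91.8
```

Run:
```python
from h import *
x,y,_=cw(-80);go(x,y,254,5.1); print(x,y)
s=snap('wrist','w3'); s['fish']=1
a=s['frame'][:,:,::-1]; b=snap('scene','s3')['frame'][165:315,260:380,::-1]
W=np.zeros((600,800,3),np.uint8)
W[:600,:480]=cv2.resize(b,(480,600),interpolation=cv2.INTER_CUBIC); W[:480,480:800]=cv2.resize(a[100:340,230:390],(320,480)); cv2.imwrite('pics/m3.png',W)
```

```text
row [ 1.585e-01  1.200e-03 -1.000e-04] [3.000e-03 1.000e-03 1.574e+00]
540.3884562506847 144.88328523286157
```

View pics/m3.png

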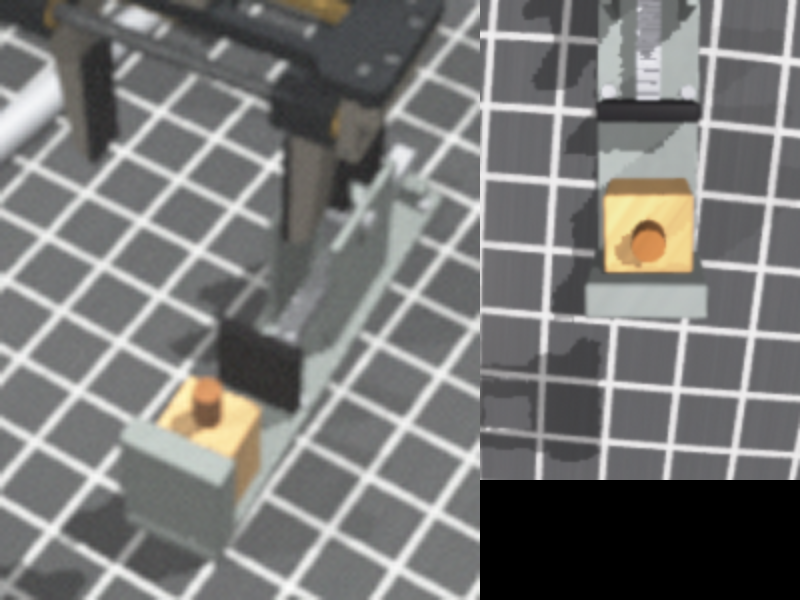

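The block stands upright in front of the fixed jaw: peg at (206,400) in the scene crop, and within about 1 mm of the midline in the wrist crop (block centre 649, jaw centre 646). Now I'll go to the handle.

Request:
drive_tool:
  rows:
    - [[0.008, 0, 0, 0, 0, 0.1], [0.024, 0, 0, 0, 0, 0.22], [0.042, 0, 0, 0, 0, 0.35], [0.062, 0, 0, 0, 0, 0.48], [0.082, 0, 0, 0, 0, 0.62], [0.102, 0, 0, 0, 0, 0.75], [0.122, 0, 0, 0, 0, 0.88], [0.14, 0.001, 0, 0, 0, 1.0], [0.153, 0.001, 0, 0, 0, 1.1], [0.1585, 0.001, 0, 0, 0, 1.2]]

```text
time_s: 10.5
tool_pos: [538.8, 146.5, 251.4]
eef_rot: [180.0, 0.2, 26.4]
wrist_force: [0.3, 0.2, -1.0]
grip_width: 92.0
```

Request:
drive_tool:
  rows:
    - [[0, 0, 0, 0, 0, 0.12], [0, 0, 0, 0, 0, 0.24], [0, 0, 0, 0, 0, 0.33], [0, 0, 0, 0, 0, 0.373], [0, 0, 0, 0, 0, 0.373], [0, 0, 0, 0, 0, 0.373], [0, 0, 0, 0, 0, 0.373], [0, 0, 0, 0, 0, 0.373]]

```text
time_s: 11.3
tool_pos: [540.0, 144.9, 253.0]
eef_rot: [179.9, 0.0, 5.2]
wrist_force: [-0.3, -0.5, -0.2]
grip_width: 92.1
```

Run:
```python
from h import *
x,y,_=cw(-80);st=go(x,y,254,5.1)
s=snap('wrist','w4'); s['fish']=1
print(ray(s,320,241)[0])
for l in((-100,15,170),(-100,-15,170),(-90,0,170),(-61,0,161),(-51,12,161),(-105,21,100),(-30,21,100),(-30,-21,100)): print(l,proj(s,cw(*l)).round(1))
M=R.from_euler('xyz',st['eef_rot'],degrees=True)
for o in ((0,46,0),(0,-46,0)): print('tool',o,proj(s,st['tool_pos']+M.apply(o)).round(1))
cv2.imwrite('pics/m4.png',cv2.resize(s['frame'][120:420,160:480,::-1],(800,750)[:1]+(600,),interpolation=cv2.INTER_CUBIC) if 0 else cv2.resize(s['frame'][160:400,160:480,::-1],(800,600),interpolation=cv2.INTER_CUBIC))
```

```text
row [ 0.0004  0.     -0.001 ] [0.002 0.001 0.001]
[616.05397885 150.90943982 422.99104218]
(-100, 15, 170) [283.4 225.7]
(-100, -15, 170) [284.3 266. ]
(-90, 0, 170) [297.9 246.2]
(-61, 0, 161) [337.8 242.7]
(-51, 12, 161) [351.8 226.8]
(-105, 21, 100) [283.8 200.5]
(-30, 21, 100) [368.6 200.8]
(-30, -21, 100) [366.9 246.2]
tool (0, 46, 0) [401.8 293.7]
tool (0, -46, 0) [221.3 293.5]
```

View pics/m4.png

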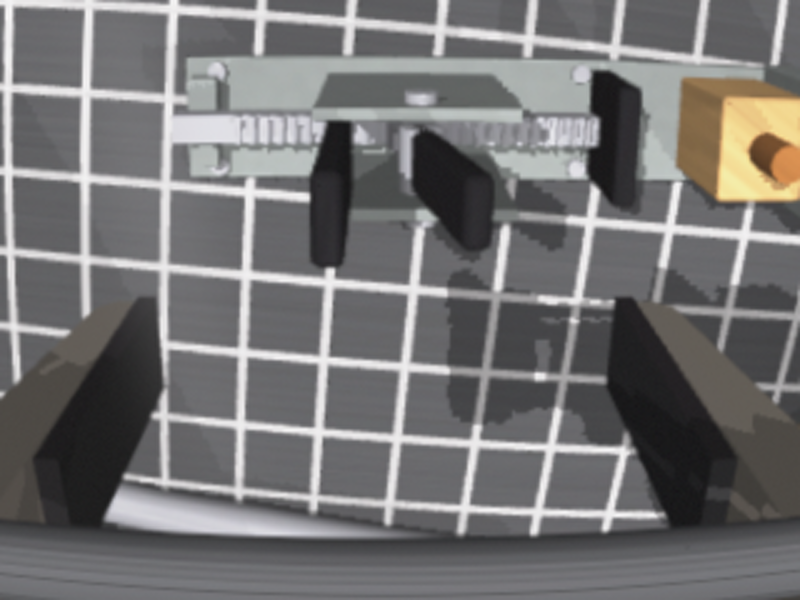

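In the wrist view the handle top is at u 284–297 and the trigger top at u 347–357 (full-image pixels). That puts the handle's back face about 21 mm behind the tool plane and the trigger's front face about 31 mm ahead of it. I'll shift −6 mm along tool y and descend to TCP z = 118.

Request:
drive_tool:
  rows:
    - [[0, -0.003, 0.01, 0, 0, 0], [0, -0.006, 0.03, 0, 0, 0], [0, -0.006, 0.055, 0, 0, 0], [0, -0.006, 0.08, 0, 0, 0], [0, -0.006, 0.105, 0, 0, 0], [0, -0.006, 0.125, 0, 0, 0], [0, -0.006, 0.133, 0, 0, 0], [0, -0.006, 0.135, 0, 0, 0], [0, -0.006, 0.135, 0, 0, 0], [0, -0.006, 0.135, 0, 0, 0]]

```text
time_s: 12.35
tool_pos: [540.3, 150.9, 119.3]
eef_rot: [179.9, -0.1, 5.1]
wrist_force: [0.5, -0.5, 0.1]
grip_width: 91.8
```

Request:
drive_tool:
  rows:
    - [[0, 0, 0, 0, 0, 0], [0, 0, 0, 0, 0, 0], [0, 0, 0, 0, 0, 0], [0, 0, 0, 0, 0, 0]]
  claw: 110

```text
time_s: 12.75
tool_pos: [540.5, 148.0, 119.1]
eef_rot: [179.7, -0.0, 5.1]
wrist_force: [-0.6, -8.2, 5.5]
grip_width: 62.1
```

Request:
drive_tool:
  rows:
    - [[0, 0, 0, 0, 0, 0], [0, 0, 0, 0, 0, 0], [0, 0, 0, 0, 0, 0], [0, 0, 0, 0, 0, 0]]
  claw: 130

```text
time_s: 13.15
tool_pos: [540.7, 148.0, 119.1]
eef_rot: [179.7, -0.1, 5.0]
wrist_force: [0.3, -6.8, 5.2]
grip_width: 45.2
```

Request:
drive_tool:
  rows:
    - [[0, 0, 0, 0, 0, 0], [0, 0, 0, 0, 0, 0], [0, 0, 0, 0, 0, 0]]
  claw: 150

```text
time_s: 13.45
tool_pos: [540.8, 147.6, 119.2]
eef_rot: [179.7, -0.1, 5.0]
wrist_force: [0.5, -6.4, 6.3]
grip_width: 38.1
```

Request:
drive_tool:
  rows:
    - [[0, 0, 0, 0, 0, 0], [0, 0, 0, 0, 0, 0], [0, 0, 0, 0, 0, 0]]
  claw: 164

```text
time_s: 13.75
tool_pos: [540.6, 150.1, 119.3]
eef_rot: [179.8, -0.1, 5.1]
wrist_force: [-0.5, -2.2, 6.7]
grip_width: 33.2
```

Run:
```python
from h import *
st=env.read_state(); print(st['tool_pos'],st['wrist_force'],st['grip_width'])
s=snap('wrist','w5')
cv2.imwrite('pics/m5.png',cv2.resize(s['frame'][100:400,160:560,::-1],(800,600),interpolation=cv2.INTER_CUBIC))
```

```text
[540.58183593 150.14059999 119.27490867] [-0.48494346 -2.21029373  6.65403433] 33.247126228580974
```

View pics/m5.png

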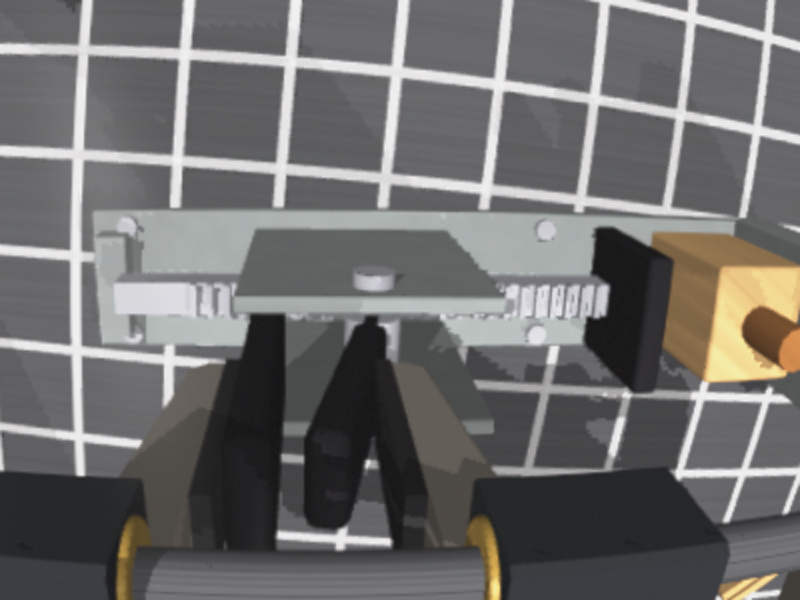

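The first squeeze went in: the fingers hold handle and trigger at 33 mm, and the pad's face (670,258 in the crop) is now close to the block (720,266). I'll measure the remaining gap.

Run:
```python
from h import *
s=load('w5'); s['fish']=1
c,sn=np.cos(CY),np.sin(CY)
for n,x,y,z in(('pad',670,258,67),('pad2',656,388,67),('blk',721,266,68),('blk2',709,380,68)):
    d=atz(s,160+x/2,100+y/2,z)[:2]-CL; print(n,(c*d[0]+sn*d[1]).round(1),(-sn*d[0]+c*d[1]).round(1))
```

```text
pad 37.7 22.1
pad2 39.7 -25.3
blk 58.5 19.8
blk2 61.3 -22.8
```

The gap is about 21 mm and a stroke gives about 15 mm, so I can let out and do a second full stroke.

Request:
drive_tool:
  rows:
    - [[0, 0, 0, 0, 0, 0], [0, 0, 0, 0, 0, 0], [0, 0, 0, 0, 0, 0], [0, 0, 0, 0, 0, 0], [0, 0, 0, 0, 0, 0], [0, 0, 0, 0, 0, 0], [0, 0, 0, 0, 0, 0]]
  claw: 30

```text
time_s: 14.5
tool_pos: [539.0, 151.4, 118.1]
eef_rot: [179.9, 0.0, 5.2]
wrist_force: [0.5, 0.4, -0.9]
grip_width: 81.2
```

Request:
drive_tool:
  rows:
    - [[0, 0, 0, 0, 0, 0], [0, 0, 0, 0, 0, 0], [0, 0, 0, 0, 0, 0], [0, 0, 0, 0, 0, 0], [0, 0, 0, 0, 0, 0]]
  claw: 120

```text
time_s: 15.0
tool_pos: [540.1, 148.9, 118.8]
eef_rot: [179.8, -0.0, 5.1]
wrist_force: [-0.1, -6.9, 4.8]
grip_width: 48.4
```

Request:
drive_tool:
  rows:
    - [[0, 0, 0, 0, 0, 0], [0, 0, 0, 0, 0, 0], [0, 0, 0, 0, 0, 0], [0, 0, 0, 0, 0, 0]]
  claw: 145

```text
time_s: 15.4
tool_pos: [540.4, 146.9, 118.8]
eef_rot: [179.6, 0.0, 5.0]
wrist_force: [-0.2, -10.1, 6.3]
grip_width: 39.5
```

Request:
drive_tool:
  rows:
    - [[0, 0, 0, 0, 0, 0], [0, 0, 0, 0, 0, 0], [0, 0, 0, 0, 0, 0], [0, 0, 0, 0, 0, 0]]
  claw: 164

```text
time_s: 15.8
tool_pos: [540.1, 150.1, 119.0]
eef_rot: [179.8, -0.1, 5.1]
wrist_force: [-1.0, -2.8, 4.4]
grip_width: 33.0
```

Run:
```python
from h import *
s=snap('wrist','w6')
g=s['frame'][210:290,440:580,::-1]
cv2.imwrite('pics/m6.png',cv2.resize(g,(700,400),interpolation=cv2.INTER_CUBIC))
```

```text
(no output)
```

View pics/m6.png

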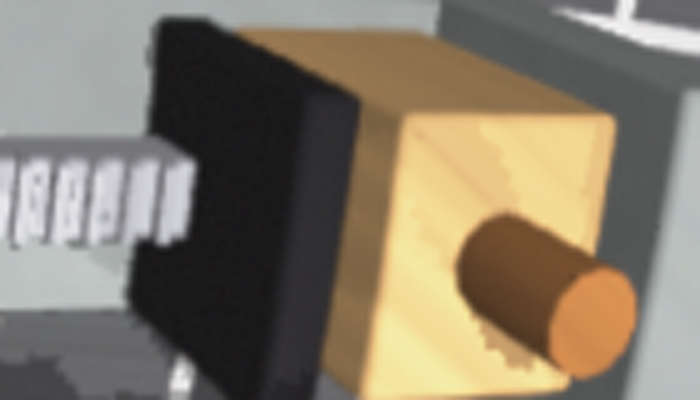

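The gap is now about 7 mm. The last stroke will be done with the tool shifted 5 mm to clamp −x, so the rear finger stays clear of the handle and the wrist force reads the blade force directly.

Request:
drive_tool:
  rows:
    - [[0, 0, 0, 0, 0, 0], [0, 0, 0, 0, 0, 0], [0, 0, 0, 0, 0, 0], [0, -0.002, 0, 0, 0, 0], [0, -0.005, 0, 0, 0, 0], [0, -0.005, 0, 0, 0, 0], [0, -0.005, 0, 0, 0, 0], [0, -0.005, 0, 0, 0, 0], [0, -0.005, 0, 0, 0, 0]]
  claw: 0

```text
time_s: 16.75
tool_pos: [538.9, 156.4, 118.4]
eef_rot: [179.9, 0.0, 5.2]
wrist_force: [0.8, 1.2, -0.0]
grip_width: 91.9
```

Request:
drive_tool:
  rows:
    - [[0, 0, 0, 0, 0, 0], [0, 0, 0, 0, 0, 0], [0, 0, 0, 0, 0, 0], [0, 0, 0, 0, 0, 0], [0, 0, 0, 0, 0, 0]]
  claw: 85

```text
time_s: 17.25
tool_pos: [539.8, 153.9, 118.8]
eef_rot: [179.8, -0.0, 5.1]
wrist_force: [0.1, -6.5, 4.8]
grip_width: 61.2
```

Request:
drive_tool:
  rows:
    - [[0, 0, 0, 0, 0, 0], [0, 0, 0, 0, 0, 0], [0, 0, 0, 0, 0, 0], [0, 0, 0, 0, 0, 0]]
  claw: 95

```text
time_s: 17.65
tool_pos: [539.8, 153.9, 118.8]
eef_rot: [179.8, -0.0, 5.1]
wrist_force: [-0.5, -6.9, 5.0]
grip_width: 57.5
```

Request:
drive_tool:
  rows:
    - [[0, 0, 0, 0, 0, 0], [0, 0, 0, 0, 0, 0], [0, 0, 0, 0, 0, 0], [0, 0, 0, 0, 0, 0]]
  claw: 103

```text
time_s: 18.05
tool_pos: [539.8, 153.8, 118.8]
eef_rot: [179.8, -0.0, 5.1]
wrist_force: [-0.5, -6.8, 5.7]
grip_width: 54.7
```

Request:
drive_tool:
  rows:
    - [[0, 0, 0, 0, 0, 0], [0, 0, 0, 0, 0, 0], [0, 0, 0, 0, 0, 0], [0, 0, 0, 0, 0, 0]]
  claw: 108

```text
time_s: 18.45
tool_pos: [539.9, 153.3, 118.8]
eef_rot: [179.7, -0.0, 5.0]
wrist_force: [0.4, -7.7, 5.7]
grip_width: 53.2
```

Request:
drive_tool:
  rows:
    - [[0, 0, 0, 0, 0, 0], [0, 0, 0, 0, 0, 0], [0, 0, 0, 0, 0, 0], [0, 0, 0, 0, 0, 0]]
  claw: 112

```text
time_s: 18.85
tool_pos: [539.9, 152.7, 118.8]
eef_rot: [179.7, -0.0, 5.0]
wrist_force: [0.3, -8.4, 6.2]
grip_width: 51.5
```

Request:
drive_tool:
  rows:
    - [[0, 0, 0, 0, 0, 0], [0, 0, 0, 0, 0, 0], [0, 0, 0, 0, 0, 0], [0, 0, 0, 0, 0, 0]]
  claw: 116

```text
time_s: 19.25
tool_pos: [540.0, 152.1, 118.8]
eef_rot: [179.6, -0.0, 5.0]
wrist_force: [-0.1, -9.1, 6.5]
grip_width: 50.2
```

The blade has stopped about 39.6 mm from the handle's back face and the force rises with closure, so the jaw is meeting the block. I'll load it up gradually.

Request:
drive_tool:
  rows:
    - [[0, -0.001, 0, 0, 0, 0], [0, -0.002, 0, 0, 0, 0], [0, -0.002, 0, 0, 0, 0], [0, -0.002, 0, 0, 0, 0]]
  claw: 120

```text
time_s: 19.65
tool_pos: [540.1, 152.0, 118.8]
eef_rot: [179.5, 0.0, 5.0]
wrist_force: [0.3, -12.8, 6.3]
grip_width: 48.8
```

Request:
drive_tool:
  rows:
    - [[0, -0.001, 0, 0, 0, 0], [0, -0.002, 0, 0, 0, 0], [0, -0.002, 0, 0, 0, 0], [0, -0.002, 0, 0, 0, 0]]
  claw: 124

```text
time_s: 20.05
tool_pos: [540.0, 153.3, 118.9]
eef_rot: [179.4, 0.0, 4.9]
wrist_force: [1.2, -14.6, 9.7]
grip_width: 47.5
```

Request:
drive_tool:
  rows:
    - [[0, 0, 0, 0, 0, 0], [0, 0, 0, 0, 0, 0], [0, 0, 0, 0, 0, 0], [0, 0, 0, 0, 0, 0]]
  claw: 128

```text
time_s: 20.45
tool_pos: [540.0, 153.0, 118.9]
eef_rot: [179.4, 0.0, 4.9]
wrist_force: [-0.2, -14.9, 9.7]
grip_width: 46.0
```

Request:
drive_tool:
  rows:
    - [[0, -0.001, 0, 0, 0, 0], [0, -0.001, 0, 0, 0, 0], [0, -0.001, 0, 0, 0, 0], [0, -0.001, 0, 0, 0, 0]]
  claw: 132

```text
time_s: 20.85
tool_pos: [540.0, 153.3, 118.9]
eef_rot: [179.4, 0.0, 4.9]
wrist_force: [0.1, -17.1, 11.8]
grip_width: 44.3
```

Request:
drive_tool:
  rows:
    - [[0, -0.001, 0, 0, 0, 0], [0, -0.001, 0, 0, 0, 0], [0, -0.001, 0, 0, 0, 0], [0, -0.001, 0, 0, 0, 0], [0, -0.001, 0, 0, 0, 0]]
  claw: 134

```text
time_s: 21.35
tool_pos: [540.0, 153.2, 118.9]
eef_rot: [179.3, 0.1, 4.9]
wrist_force: [-0.5, -18.7, 11.2]
grip_width: 44.0
```

Run:
```python
from h import *
s=snap('wrist','w7'); t=snap('scene','s7')
W=np.zeros((600,800,3),np.uint8)
W[:300,:]=cv2.resize(s['frame'][190:310,300:620,::-1],(800,300),interpolation=cv2.INTER_CUBIC)
W[300:,:400]=cv2.resize(t['frame'][200:315,270:347,::-1],(400,597),interpolation=cv2.INTER_CUBIC)[:300] if 0 else cv2.resize(t['frame'][215:305,270:390,::-1],(400,300),interpolation=cv2.INTER_CUBIC)
u=snap('top','t7'); W[300:,400:]=cv2.resize(u['frame'][210:270,290:370,::-1],(400,300),interpolation=cv2.INTER_CUBIC)
cv2.imwrite('pics/m7.png',W); st=env.read_state(); print(st['wrist_force'],st['tool_pos'],st['grip_width'])
```

```text
[-8.34247836e-03 -1.85731427e+01  1.13233026e+01] [539.99516011 153.21446257 118.87216057] 44.129854086801025
```

View pics/m7.png

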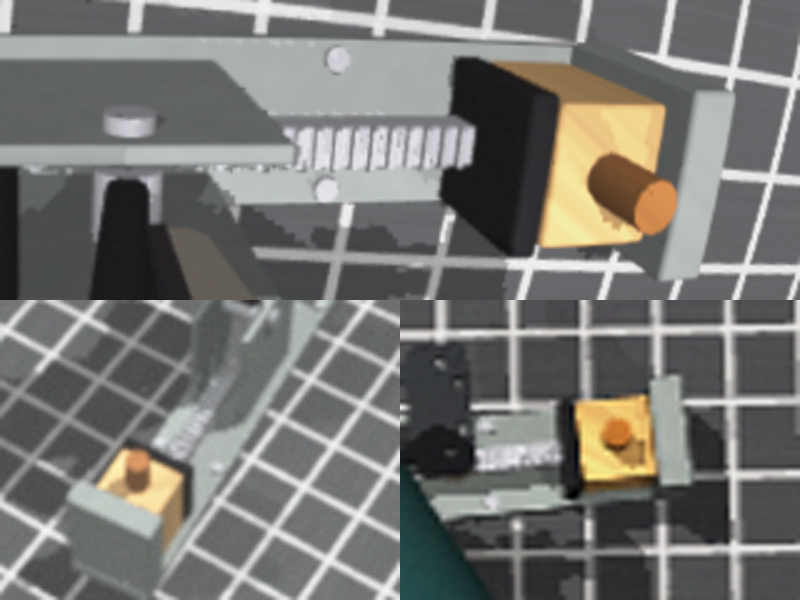

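The pad is flush on the block and the block is flush on the fixed jaw, with no gap in the top view (570–660, 400–490). I'll add a small increment and hold to confirm the jaw is tight and the force stable.

Request:
drive_tool:
  rows:
    - [[0, -0.001, 0, 0, 0, 0], [0, -0.001, 0, 0, 0, 0], [0, -0.001, 0, 0, 0, 0], [0, -0.001, 0, 0, 0, 0], [0, -0.001, 0, 0, 0, 0], [0, -0.001, 0, 0, 0, 0], [0, -0.001, 0, 0, 0, 0], [0, -0.001, 0, 0, 0, 0]]

```text
time_s: 22.3
tool_pos: [540.0, 153.3, 118.9]
eef_rot: [179.2, 0.1, 4.8]
wrist_force: [0.1, -20.4, 10.5]
grip_width: 43.7
```

Request:
drive_tool:
  rows:
    - [[0, 0, 0, 0, 0, 0], [0, 0, 0, 0, 0, 0], [0, 0, 0, 0, 0, 0], [0, 0, 0, 0, 0, 0], [0, 0, 0, 0, 0, 0], [0, 0, 0, 0, 0, 0], [0, 0, 0, 0, 0, 0], [0, 0, 0, 0, 0, 0]]

```text
time_s: 23.1
tool_pos: [540.0, 153.3, 118.8]
eef_rot: [179.2, 0.1, 4.8]
wrist_force: [0.8, -19.5, 11.2]
grip_width: 43.8
```

The blade no longer moves: a 1 mm command gave 0.1 mm of travel, and the force holds at about 20 N. I'm handing in.

```bash
python3 -c "
from h import *
print(env.close_job()); s=env.read_state(); print(s['time_s'],s['wrist_force'],s['grip_width'])"
```

```text
the job is handed in; nothing more can be done
None
the job is handed in; nothing more can be done
```

The pegged pine block is clamped against the fixed jaw, and I handed the job in with the trigger still squeezed, at about 23 s of the 64 s allowed.

- **Placing:** I stood the block on the bed, peg up, in front of the fixed jaw and let go. The wrist picture showed it about 1 mm off the clamp's middle.
- **Clamping:** I pumped the trigger with two full strokes and then one slow partial stroke.
- **Last checks:**
  - The top, wrist and scene pictures showed the sliding jaw flush on the block and no gap at the fixed jaw.
  - The wrist force held steady at 19.5–20.4 N along the clamp, inside the 15–25 N range. A further 1 mm command moved the tool only 0.1 mm.
  - The hand was clear of block and jaw, and by my figures the rear finger was about 9 mm clear of the handle.

Two readings were less clean. There was also an upward force of about 11 N at the wrist, which I put down to friction on the tilted blade and did not follow up. The blade also seemed to stop early, at about 9 N, and then moved about 4 mm more before it held. I took that as the block sliding the last 2–3 mm onto the fixed jaw.

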